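# Hold down the recessed reset of a press controller

### The arm

A 7-joint arm with a two-finger parallel gripper is mounted at the origin on the work surface. World frame = base frame: x ahead of the robot, y to its left, z up, the work surface at z = 0. Lengths are in m, angles in rad, forces in N, time in s.
With the tool pointing down it reaches from about 0.4 to 0.875 m from the base axis. Payload 19.3 kg.
Tool frame: the origin (TCP) lies at the very end of the fingers, on their centre line; the grasp point (between the pads) lies 19 mm behind it; z points along the fingers, y is the line along which they close (so a half turn about z gives the same grasp; the last joint's range is limited). The gripper opens to 85 mm and grips with 20 to 120 N. Pads are 22 mm wide; open, the fingers measure 114 mm over their backs; the gripper's body (76 mm by 85 mm) begins 54 mm behind the grasp point. The pads swing forward as they close: fully open they stand 13 mm farther back than shut.
Start: joints at [1.148, 0.521, -0.036, 1.599, 0.021, 1.021, -0.113], TCP at [0.216, -0.587, 0.231] pointing down, gripper open.
Joint ranges: [-2.91, 2.91], [-0.3, 2.13], [-1.5, 1.42], [0.17, 2.43], [-1.26, 4.41], [0.16, 1.93], [-2.52, 2.52]. Speed limits (rad/s): [1.89, 1.89, 2.39, 2.39, 3.01, 3.01, 3.01].

### API

Orientations are given as [roll, pitch, yaw] about the fixed x, y, z axes, in that order (R = Rz(yaw) Ry(pitch) Rx(roll)).
In Python, from workcell import bot gives the robot as it stands. The module is installed in compiled form; this text tells all that it offers.
- The arm moves only by the tool apply_moves, never from a script. Its arguments are lists of equal length, an entry for each row: "claw": the finger opening in m, from 0 to 0.0854; "xyz": the shift along the tool's x, y, z in m, a list of three; "twist": the turn, a rotation vector about the tool's x, y, z in rad, a list of three. A call has 1 to 20 rows; each row shifts and turns the commanded pose from where the row before left it, along the tool's axes as they then stand; what a row does not reach is not made up. A row lasts 1/10 s, in which the tool goes at most 50 mm and 8.59 degrees, less where a joint would pass 70% of its speed; a pose out of reach is approached as far as the arm can. A call with a gripper value outside its range is refused whole. The fingers move at their own pace and stop on an object; "force" is the grip in N (left out, the last holds). Time passes only in rows, so rows that do not move let the fingers close. It gives the time, the measured TCP pose, the force, the opening and the grip force at its end, in the units of the state.
- bot.observe(): the state, without advancing time (a new reading comes with each control period).
- bot.grab_frame(name): name is "side" or "top"; returns a dict with "img" (384x512x3 uint8, red, green, blue), "vfov" (degrees; the focal length in pixels is half the picture's height over the tangent of half this angle, whatever the lens; pixels are square), "cx", "cy" (the principal point, pixels), "view" (4x4, takes a point from world to camera coordinates). Camera axes: x right, y up, looking along -z (the intrinsics and any distortion apply to the point x, -y, -z); pixel columns grow to the right and rows downward; lengths in m; the calibration is good to about 2 mm. A picture is of the moment at which its call begins. There is no depth.
- bot.job_done(): hands the job in; it is judged then, once.
Trained networks look in the newest picture that a camera, given by its name, has taken for a name from the list of things; names that differ only in an ending like _2 or _b are one class to them, and where a whole thing is asked for, a point or a joint stands for the part that bears it (a point fixed in the world has none). Each returns a list of dicts, best first, with "score" (0 to 1); they miss things now and then, are a little off and sometimes report something else, mostly with a low value. They report only what shows in the picture. A call takes as long as a camera call.
- bot.find_in(camera, query): "position" ([x, y, z] in m, in world coordinates, good to about 4 mm: the middle of the surface that is visible of it).
The state is a dict: "clock": time; "qpos": joint angles; "qd": joint speeds; "joint_efforts": joint torques, N m; "position": TCP position; "tool_rot": TCP orientation; "force": force on the tool from outside, world axes, zero at the start; "moment": the same for the moment, N m; "grip_width": finger opening in m; "finger_force": force on a finger pad.
Only numpy, scipy, OpenCV 4.12 (cv2) and the standard library are available. Lean on these libraries where they do the work, as an engineer would, in place of code of your own. Each camera call takes 0.05 s, during which the arm holds its last target. There are 200 camera calls.

### The job

The assembly press has tripped: first pull the service tray of the grey control unit out to its stop, then take the reset stylus from its stand, put its thin end down through the round hole in the tray's cover and press the recessed button all the way down. Finish with the stylus still in the gripper, holding the button down with the tray fully out, and leave the bin and the loose parts beside it where they are.

Things in the scene. Friction and masses are not known exactly. Their poses are not given: they have to be found in the camera images.
- unit: grey painted sheet-metal control unit fixed to the bench, 220 deep (its x) x 180 wide (its y) x 100 high; origin at the centre of its underside; its front with the tray faces its own -x. Its position and yaw vary
- tray (a joint): how far the service tray is pulled out of the unit, in m: 0 closed, 0.100 at its stop; it slides towards the unit's -x, with about 2 N of friction, and stays where it is left. It may start up to 0.020 open. The aluminium front panel is 168 wide, its upper edge 91 above the bench, 9 below the unit's top
- tray_handle (a point): centre of the tray's straight dark steel handle bar, 10 x 10 in section, 98 long along the unit's y, 65 above the bench; axes as the unit's. Behind it is a gap of 40 to the front panel; two arms, 90 apart between centres and 8 wide, join it to the panel, at the same height. The bar can be gripped from above across the unit's x
- aperture (a point): centre, on the upper face, of the round 16 mm hole in the tray's flat aluminium cover (6 thick, upper face 70 above the bench), 50 behind the back of the front panel and 101 behind tray_handle along the unit's x; z up. It moves with the tray and is hidden under the unit's top while the tray is closed
- reset_button (a joint): how far the round 13 mm grey button under the hole is pressed, in m: 0 up, 0.005 fully down. At rest its top lies 12 below the cover's upper face, coaxial with the hole. It springs back: 1.5 N to start, 4 N fully down
- stylus: reset stylus, 125 long, about 60 g: a steel rod 8 in diameter for the first 60 from the tip, then a steel collar 24 in diameter and 5 thick, then a round black handle 16 in diameter and 60 long. Origin at the tip of the rod, its z along the axis towards the handle. It starts upright in the stand, collar on the stand's top, tip 10 and handle 75 to 135 above the bench
- stylus_tip (a point): the tip of the stylus's rod (same point as the origin of the stylus); z towards the handle
- stand: dark steel block, 60 x 60 x 70 high, fixed to the bench, with an 11 mm upright hole in the middle of its top for the stylus; origin at the centre of its underside. It stands to the left or to the right of the control unit's tray
- bin: bystander: open blue plastic bin, 160 (x) x 100 (y) x 75 high, loose, origin at the centre of its underside; on the other side from the stand
- plunger: bystander: loose black plastic part, a round flanged plug 54 across and 36 high; origin at the centre of its underside
- bush: bystander: loose steel bush, a ring 50 across and 22 high; origin at the centre of its underside

How it is judged:
On the way, in this order (a step that is already met when the one before it is completed fails the run):
1. the tray is pulled out to its stop (within 5 mm) (value of joint tray above 0.095 m), for 0.2 s.
2. the stylus is gripped and lifted clear of its stand (contact force between the fingers and stylus above 2 N and height (world z) of stylus_tip above 0.072 m), for 0.1 s.
At the end, for the whole second after the job is handed in: the tray is out to within 8 mm of its stop and at rest, the stylus is in the gripper (finger force over 2 N), within 20 degrees of upright, its tip inside the hole at least 14 mm below the cover's face and within 6 mm of the hole's axis, and the button is held at least 4 mm of its 5 mm down (value of joint tray above 0.092 m and value of joint reset_button above 0.004 m and contact force between the fingers and stylus above 2 N and horizontal distance between stylus_tip and aperture below 0.006 m and z of stylus_tip in the frame of aperture below -0.014 m and angle between stylus's own z axis and vertical below 0.35 rad and velocity of joint tray below 0.02 m/s); the arm keeps its last pose, push and grip.
It fails at once if the blue bin is moved by more than 30 mm (distance of bin from where it was at the start of the episode above 0.03 m).
It fails at once if the black plastic part is moved by more than 30 mm (distance of plunger from where it was at the start of the episode above 0.03 m).
It fails at once if the steel bush is moved by more than 30 mm (distance of bush from where it was at the start of the episode above 0.03 m).
It also fails if it takes over 56 s, if anything falls off the work surface, if the arm or the gripper's body presses on something with over 40 N, if the wrist force passes 120 N, or if a joint passes its speed limit or range.

## Working session

There is one attempt and no reset: what is moved stays moved. The work goes in short steps, Python scripts to look and compute and a tool call to move; the robot and the scene stay as the last step left them, time stands still between calls to the robot, and variables do not carry over. Pictures are saved under pics/ and viewed, at most 10 in all, crops included, and the job is handed in when it is done.

Besides the shell and the picture viewer there is one more tool, called after "Call:" as name(argument=value, ...) on one line, values as JSON. apply_moves: Moves the arm, as the interface text tells. Its arguments: {"type":"object","properties":{"claw":{"type":"array"},"xyz":{"type":"array"},"twist":{"type":"array"},"force":{"type":"number"}},"required":["claw","xyz","twist"]}

```bash
mkdir -p pics
cat > h.py <<'E'
import numpy as np, cv2
from workcell import bot
def frame(n,save=None):
    f=bot.grab_frame(n)
    if save: cv2.imwrite('pics/'+save,f['img'][:,:,::-1])
    return f
def ray(f,u,v):
    V=np.array(f['view']);fl=192/np.tan(np.radians(f['vfov'])/2)
    d=np.array([(u-f['cx'])/fl,-(v-f['cy'])/fl,-1.])
    R=V[:3,:3];return -R.T@V[:3,3],R.T@d
def atz(f,u,v,z):
    c,d=ray(f,u,v);return c+d*(z-c[2])/d[2]
def proj(f,p):
    V=np.array(f['view']);q=V[:3,:3]@np.array(p)+V[:3,3];fl=192/np.tan(np.radians(f['vfov'])/2)
    return f['cx']+fl*q[0]/-q[2],f['cy']-fl*q[1]/-q[2]
E
python3 - <<'E'
from h import *
np.set_printoptions(precision=4,suppress=True)
for n in('top','side'):
    f=frame(n,n+'0.png');print(n,f['vfov'],f['cx'],f['cy'],{k:v for k,v in f.items() if k not in('img',)})
    for q in('unit','tray_handle','stylus','stand','bin','plunger','bush','tray'):
        print(q,[(np.round(d['position'],4),round(d['score'],2)) for d in bot.find_in(n,q)[:2]])
print(bot.observe())
E
```

```text
top 55.45352108393183 257.54803519648203 190.04124444069097 {'vfov': 55.45352108393183, 'cx': 257.54803519648203, 'cy': 190.04124444069097, 'view': array([[-0.0005, -0.9999, -0.0132,  0.0242],
       [ 0.981 , -0.0031,  0.1938, -0.5891],
       [-0.1938, -0.0129,  0.9809, -0.8131],
       [ 0.    ,  0.    ,  0.    ,  1.    ]])}
unit [(array([0.6929, 0.0076, 0.1044]), 0.94)]
tray_handle [(array([0.6004, 0.0257, 0.0734]), 0.91)]
stylus []
stand [(array([ 0.4375, -0.3062,  0.0667]), 0.74)]
bin [(array([0.4434, 0.3438, 0.01  ]), 0.82)]
plunger [(array([ 0.6963, -0.3536,  0.0383]), 0.55), (array([ 0.4407, -0.3164,  0.1052]), 0.5)]
bush [(array([0.6501, 0.3154, 0.0228]), 0.81)]
tray [(array([0.5978, 0.0252, 0.0692]), 0.62)]
side 55.482327798059515 253.44150450661667 190.29727039995018 {'vfov': 55.482327798059515, 'cx': 253.44150450661667, 'cy': 190.29727039995018, 'view': array([[-0.9901, -0.1391,  0.0165,  0.59  ],
       [ 0.0993, -0.6142,  0.7829, -0.1269],
       [-0.0988,  0.7768,  0.6219, -0.8758],
       [ 0.    ,  0.    ,  0.    ,  1.    ]])}
unit [(array([0.702 , 0.0661, 0.0993]),
[... 174 characters left out ...]
y([0.4379, 0.319 , 0.023 ]), 0.7)]
plunger [(array([ 0.699 , -0.3408,  0.0371]), 0.53)]
bush [(array([0.6506, 0.3182, 0.0193]), 0.77)]
tray [(array([0.6023, 0.0394, 0.069 ]), 0.59)]
{'clock': 0.9, 'qpos': array([ 1.1478,  0.5214, -0.0363,  1.5995,  0.0212,  1.0211, -0.1128]), 'qd': array([-0.0007, -0.001 , -0.001 , -0.0021,  0.0012, -0.0002, -0.0008]), 'joint_efforts': array([ -0.0014, -92.6844,   1.977 , -37.0252,   0.0178,   0.0018,
         0.0001]), 'position': array([ 0.2159, -0.5865,  0.2313]), 'tool_rot': array([-3.1416,  0.    ,  0.3528]), 'force': array([-1.4787,  1.1411, -0.3836]), 'moment': array([ 0.0059, -0.0229,  0.0172]), 'finger_force': 0.0, 'grip_width': 0.08560457762317361}
```

```bash
python3 -c "
import cv2;a=cv2.imread('pics/top0.png');b=cv2.imread('pics/side0.png')
cv2.imwrite('pics/t.png',cv2.resize(a,(800,600),interpolation=2));cv2.imwrite('pics/s.png',cv2.resize(b,(800,600),interpolation=2))"
```

```text
(no output)
```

View pics/t.png

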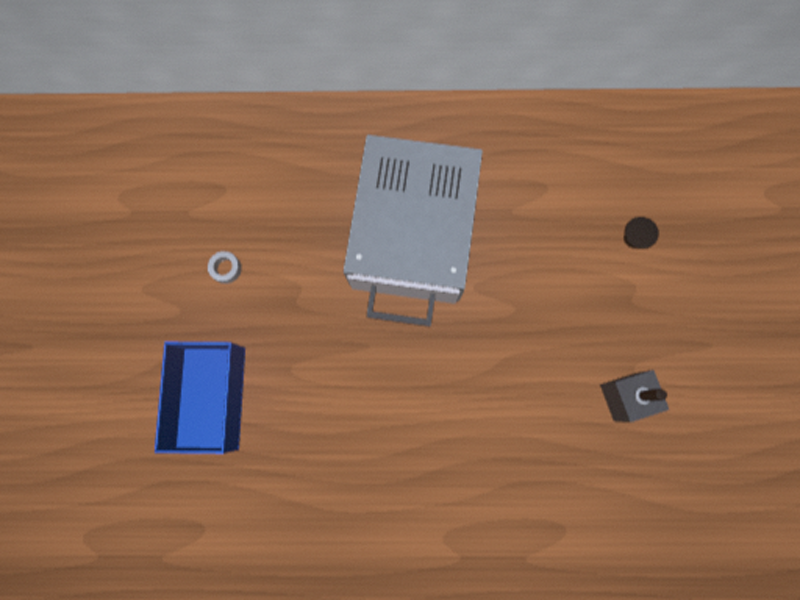

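View pics/s.png

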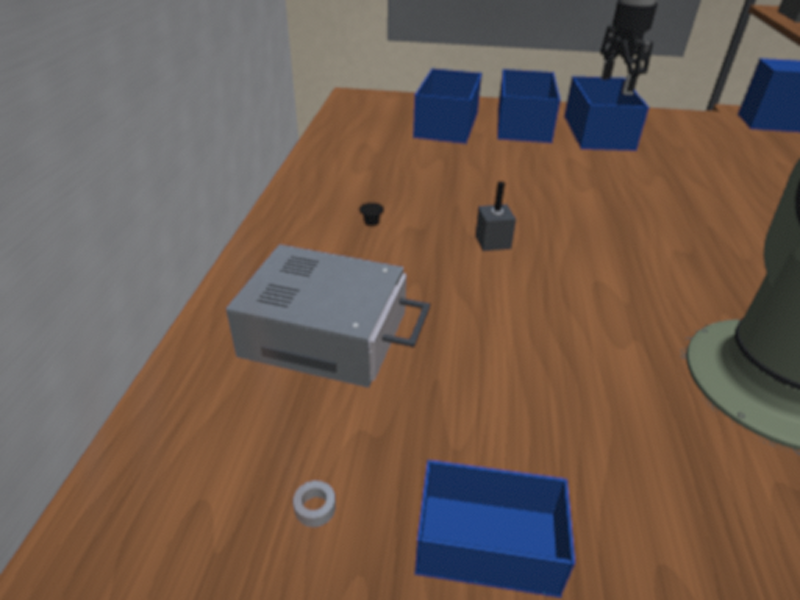

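The top view shows the unit (roof corners at about 366,135 / 482,149 and 345,272), with the handle bar at about (368,318)–(432,324). The stand is on the right with the collar at about (644,395), and the bin and bush are on the left. Next I convert these to positions.

Run:
```python
from h import *
np.set_printoptions(precision=4,suppress=True)
f=frame('top','top1.png');s=800/512
for nm,u,v,z in [('rl',366,135,.1),('rr',482,149,.1),('fl',346,271,.1),('hl',368,319,.07),('hr',432,323,.07),('collar',642,396,.075),('handletop',661,394,.135),('stA',654,371,.07),('stB',668,409,.07),('stC',614,383,.07)]:
    print(nm,atz(f,u/s,v/s,z))
im=f['img']
a=cv2.resize(im[165:215,215:305],None,fx=5,fy=5,interpolation=2)
b=cv2.resize(im[225:280,375:435],None,fx=5,fy=5,interpolation=2)
c=np.zeros((540,450,3),np.uint8);c[:250,:450]=a;c[260:535,:300]=b
cv2.imwrite('pics/c1.png',c[:,:,::-1])
g=frame('side','side1.png')
for p in ([.447,-.306,.135],[.447,-.306,.075]): print(np.array(proj(g,p))*s)
```

```text
rl [0.8349 0.0784 0.1   ]
rr [ 0.8105 -0.099   0.1   ]
fl [0.6198 0.1052 0.1   ]
hl [0.5533 0.0744 0.07  ]
hr [ 0.547  -0.0211  0.07  ]
collar [ 0.4395 -0.3215  0.075 ]
handletop [ 0.4407 -0.3231  0.135 ]
stA [ 0.4755 -0.3439  0.07  ]
stB [ 0.4212 -0.3592  0.07  ]
stC [ 0.4583 -0.2846  0.07  ]
[498.116 185.162]
[494.1795 213.0468]
```

View pics/c1.png

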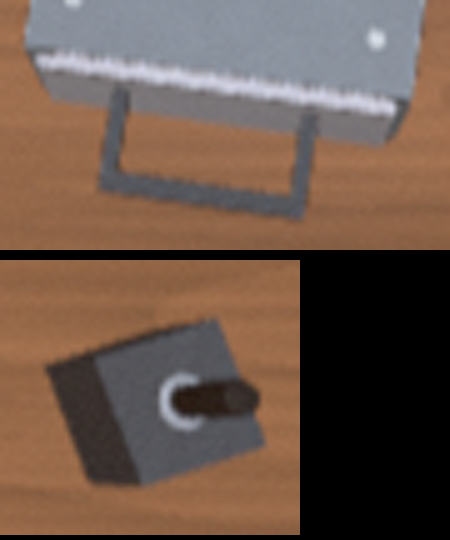

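The crop shows the bar's top face running (103,182)→(302,207), the collar centre at (183,141 in the lower crop) and the handle top at (240,137).

Run:
```python
from h import *
np.set_printoptions(precision=4,suppress=True)
f=frame('top');g=frame('side')
def P(x,y,ox,oy,z): return atz(f,ox+(x+.5)/5-.5,oy+(y+.5)/5-.5,z)
L=P(103,182,215,165,.07);R=P(302,207,215,165,.07)
d=L-R;print('handle',L,R,(L+R)/2,np.linalg.norm(d),'yaw',np.arctan2(-d[0],d[1]))
L=P(38,60,215,165,.091);R=P(397,107,215,165,.091);d=L-R
print('panel',L,R,(L+R)/2,np.linalg.norm(d),np.arctan2(-d[0],d[1]))
print('collar',P(183,141,375,225,.075),'top',P(240,137,375,225,.135))
for y in (.0784-.099,):
    print('unit yaw side', np.arctan2(.0784-.1052,.8349-.6198),np.arctan2(.0244,.1774))
for n,ff in(('h',(.549,.028,.07)),('sty',(.441,-.322,.135))): print(n,np.array(proj(g,ff))*800/512)
```

```text
handle [0.5608 0.0752 0.07  ] [ 0.5487 -0.0177  0.07  ] [0.5548 0.0288 0.07  ] 0.09367447414888466 yaw -0.1289885372420965
panel [0.6145 0.1044 0.091 ] [ 0.5918 -0.0609  0.091 ] [0.6032 0.0217 0.091 ] 0.1668663973112059 -0.13667702735453072
collar [ 0.4409 -0.3224  0.075 ] top [ 0.4411 -0.3222  0.135 ]
unit yaw side -0.12395444524339454 0.13668465511920636
h [424.8137 320.2585]
sty [501.2941 181.5344]
```

Call:
apply_moves(claw=[0.042,0.042,0.042,0.042,0.042,0.042,0.042,0.042], xyz=[[0,0,0],[0,0,0],[0,0,0],[0,0,0],[0,0,0],[0,0,0],[0,0,0],[0,0,0]], twist=[[0,0,-0.136],[0,0,-0.136],[0,0,-0.136],[0,0,-0.136],[0,0,-0.136],[0,0,-0.136],[0,0,-0.136],[0,0,-0.136]], force=40)

```text
clock: 1.9
position: [0.2159, -0.5865, 0.2313]
tool_rot: [-3.142, -0.0, 1.446]
force: [-0.0, -0.3, 0.5]
grip_width: 0.0419
finger_force: 0.0
```

Call:
apply_moves(claw=[0.042,0.042,0.042,0.042,0.042,0.042,0.042,0.042,0.042,0.042,0.042,0.042,0.042,0.042,0.042,0.042,0.042,0.042,0.042,0.042], xyz=[[0.036,0.0142,0],[0.036,0.0142,0],[0.036,0.0142,0],[0.036,0.0142,0],[0.036,0.0142,0],[0.036,0.0142,0],[0.036,0.0142,0],[0.036,0.0142,0],[0.036,0.0142,0],[0.036,0.0142,0],[0.036,0.0142,0],[0.036,0.0142,0],[0.036,0.0142,0],[0.036,0.0142,0],[0.036,0.0142,0],[0.036,0.0142,0],[0.036,0.0142,0],[0.036,0.0142,0],[0,0,0],[0,0,0]], twist=[[0,0,0],[0,0,0],[0,0,0],[0,0,0],[0,0,0],[0,0,0],[0,0,0],[0,0,0],[0,0,0],[0,0,0],[0,0,0],[0,0,0],[0,0,0],[0,0,0],[0,0,0],[0,0,0],[0,0,0],[0,0,0],[0,0,0],[0,0,0]])

```text
clock: 3.9
position: [0.5534, 0.0236, 0.2311]
tool_rot: [-3.141, -0.0, 1.442]
force: [-0.4, -1.2, 0.5]
grip_width: 0.0419
finger_force: 0.0
```

Call:
apply_moves(claw=[0.042,0.042,0.042,0.042,0.042,0.042,0.042,0.042,0.042,0.042,0.042,0.042], xyz=[[0.005,0.001,0.02],[0,0,0.02],[0,0,0.02],[0,0,0.02],[0,0,0.02],[0,0,0.015],[0,0,0.015],[0,0,0.015],[0,0,0.015],[0,0,0.015],[0,0,0.01],[0,0,0]], twist=[[0,0,0],[0,0,0],[0,0,0],[0,0,0],[0,0,0],[0,0,0],[0,0,0],[0,0,0],[0,0,0],[0,0,0],[0,0,0],[0,0,0]])

```text
clock: 5.1
position: [0.5543, 0.0278, 0.045]
tool_rot: [-3.14, 0.0, 1.441]
force: [-2.8, 0.3, 0.1]
grip_width: 0.042
finger_force: 0.0
```

Call:
apply_moves(claw=[0.0,0.0,0.0,0.0,0.0,0.0], xyz=[[0,0,0],[0,0,0],[0,0,0],[0,0,0],[0,0,0],[0,0,0]], twist=[[0,0,0],[0,0,0],[0,0,0],[0,0,0],[0,0,0],[0,0,0]])

```text
clock: 5.7
position: [0.5553, 0.0278, 0.0465]
tool_rot: [3.141, -0.0, 1.441]
force: [1.9, 0.9, 1.1]
grip_width: 0.0094
finger_force: 39.4
```

Gripped (about 10 mm wide). Now I pull along tool −y.

Call:
apply_moves(claw=[0,0,0,0,0,0,0,0,0,0,0,0], xyz=[[0,-0.005,0],[0,-0.01,0],[0,-0.01,0],[0,-0.01,0],[0,-0.01,0],[0,-0.01,0],[0,-0.01,0],[0,-0.01,0],[0,-0.01,0],[0,-0.006,0],[0,-0.004,0],[0,0,0]], twist=[[0,0,0],[0,0,0],[0,0,0],[0,0,0],[0,0,0],[0,0,0],[0,0,0],[0,0,0],[0,0,0],[0,0,0],[0,0,0],[0,0,0]])

```text
clock: 6.9
position: [0.4598, 0.0417, 0.0465]
tool_rot: [-3.142, -0.002, 1.443]
force: [0.4, 12.8, -0.2]
grip_width: 0.0095
finger_force: 39.6
```

Call:
apply_moves(claw=[0,0,0,0,0,0], xyz=[[0.001,-0.002,0],[0,-0.002,0],[0,-0.002,0],[0,-0.002,0],[0,0,0],[0,0,0]], twist=[[0,0,0],[0,0,0],[0,0,0],[0,0,0],[0,0,0],[0,0,0]])

```text
clock: 7.5
position: [0.4586, 0.0421, 0.0468]
tool_rot: [3.132, -0.004, 1.439]
force: [46.7, -5.7, -42.2]
grip_width: 0.009
finger_force: 39.2
```

Call:
apply_moves(claw=[0,0,0,0.042,0.042,0.042,0.042], xyz=[[0,0.003,0],[0,0.0025,0],[0,0,0],[0,0,0],[0,0,0],[0,0,0],[0,0,0]], twist=[[0,0,0],[0,0,0],[0,0,0],[0,0,0],[0,0,0],[0,0,0],[0,0,0]])

```text
clock: 8.2
position: [0.4581, 0.0412, 0.0462]
tool_rot: [-3.141, 0.0, 1.441]
force: [0.0, 0.4, 0.1]
grip_width: 0.0419
finger_force: 0.0
```

Call:
apply_moves(claw=[0.042,0.042,0.042,0.042,0.042,0.042,0.042,0.042,0.042,0.042], xyz=[[0,0,-0.015],[0,0,-0.015],[0,0,-0.02],[0,0,-0.02],[0,0,-0.025],[0,0,-0.025],[0,0,-0.025],[0,0,-0.025],[0,0,-0.025],[0,0,0]], twist=[[0,0,0],[0,0,0],[0,0,0],[0,0,0],[0,0,0],[0,0,0],[0,0,0],[0,0,0],[0,0,0],[0,0,0]])

```text
clock: 9.2
position: [0.4595, 0.0415, 0.2438]
tool_rot: [3.138, -0.0, 1.441]
force: [0.9, 0.9, -0.3]
grip_width: 0.0419
finger_force: 0.0
```

Call:
apply_moves(claw=[0.06,0.06,0.06,0.06,0.06,0.06,0.06,0.06,0.06,0.06,0.06,0.06,0.06,0.06], xyz=[[-0.0303,0.0024,0],[-0.0303,0.0024,0],[-0.0303,0.0024,0],[-0.0303,0.0024,0],[-0.0303,0.0024,0],[-0.0303,0.0024,0],[-0.0303,0.0024,0],[-0.0303,0.0024,0],[-0.0303,0.0024,0],[-0.0303,0.0024,0],[-0.0303,0.0024,0],[-0.0303,0.0024,0],[0,0,0],[0,0,0]], twist=[[0,0,0],[0,0,0],[0,0,0],[0,0,0],[0,0,0],[0,0,0],[0,0,0],[0,0,0],[0,0,0],[0,0,0],[0,0,0],[0,0,0],[0,0,0],[0,0,0]])

```text
clock: 10.6
position: [0.4394, -0.3229, 0.2404]
tool_rot: [-3.14, -0.001, 1.44]
force: [-0.3, 0.1, -0.1]
grip_width: 0.0601
finger_force: 0.0
```

Run:
```python
from h import *
np.set_printoptions(precision=4,suppress=True)
f=frame('top','top2.png');g=frame('side','side2.png')
print(bot.observe()['position'])
for n in('top','side'):
  for q in('aperture','tray_handle','stylus','stylus_tip'):
    print(n,q,[(np.round(d['position'],4),round(d['score'],2)) for d in bot.find_in(n,q)[:2]])
im=f['img'];u,v=np.array(proj(f,[.556,.028,.07])).astype(int)
print(u,v);x0,y0=u-45,v-35
a=cv2.resize(im[y0:y0+75,x0:x0+90],None,fx=6,fy=6,interpolation=2)
u,v=np.array(proj(g,[.441,-.322,.13])).astype(int);print(u,v,x0,y0)
b=cv2.resize(g['img'][v-30:v+35,u-20:u+20],None,fx=6,fy=6,interpolation=2)
c=np.zeros((450,790,3),np.uint8);c[:,:540]=a;c[:390,550:]=b
cv2.imwrite('pics/c2.png',c[:,:,::-1])
```

```text
[ 0.4399 -0.322   0.2409]
top aperture [(array([0.5455, 0.0332, 0.0705]), 0.68)]
top tray_handle [(array([0.5513, 0.0338, 0.0684]), 0.58)]
top stylus [(array([ 0.437 , -0.3174,  0.1095]), 0.71)]
top stylus_tip [(array([ 0.4425, -0.3163,  0.1033]), 0.62)]
side aperture [(array([0.5551, 0.0658, 0.069 ]), 0.92)]
side tray_handle [(array([0.5532, 0.0668, 0.0688]), 0.96), (array([0.6506, 0.3218, 0.0213]), 0.44)]
side stylus [(array([ 0.4407, -0.3163,  0.1014]), 0.69)]
side stylus_tip [(array([0.5539, 0.0692, 0.0664]), 0.62), (array([ 0.4437, -0.3145,  0.0997]), 0.46)]
255 202
320 117 210 167
```

View pics/c2.png

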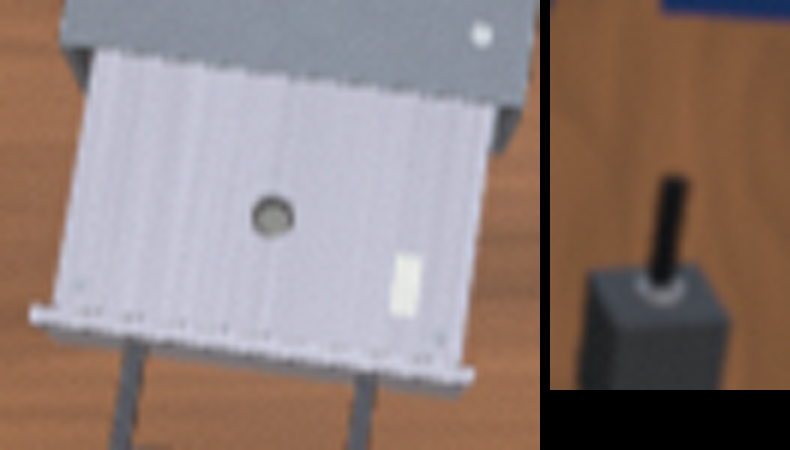

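The tray is fully out, with the hole at crop (272,216), which is about pixel (255,203) in the top view. The stylus stands upright, handle at crop (672,230). I lower onto the stylus and measure the hole in both saved views.

Run:
```python
from h import *
from scipy.optimize import least_squares
np.set_printoptions(precision=4,suppress=True)
fs=[]
for n,fn in(('top','pics/top2.png'),('side','pics/side2.png')):
    f=frame(n);im=cv2.imread(fn,0).astype(float)
    u,v=proj(f,[.556,.028,.07]);u0,v0=int(u)-9,int(v)-8
    w=im[v0:v0+17,u0:u0+19];m=np.clip(np.median(w)-20-w,0,60)
    k,lab,st,ce=cv2.connectedComponentsWithStats((m>0).astype(np.uint8))
    i=1+np.argmax(st[1:,4]);mm=m*(lab==i);ys,xs=np.mgrid[0:17,0:19]
    c=(u0+(mm*xs).sum()/mm.sum(),v0+(mm*ys).sum()/mm.sum())
    print(n,(u,v),c,st[i],atz(f,*c,.07),atz(f,*c,.066))
    print(w.astype(int)) if n=='side' else 0
```

```text
top (np.float64(255.39106467285524), np.float64(202.97200288287343)) (np.float64(254.89479768786128), np.float64(202.2421965317919)) [ 6  5  7  8 47] [0.5577 0.0292 0.07  ] [0.5584 0.0292 0.066 ]
side (np.float64(268.94235474367144), np.float64(204.66051291712358)) (np.float64(268.05882352941177), np.float64(204.66176470588235)) [ 6  8  6  3 11] [0.5581 0.0283 0.07  ] [0.5584 0.0237 0.066 ]
[[161 162 163 163 162 162 163 163 163 163 165 165 165 164 165 164 164 164
  164]
 [161 162 163 161 162 162 162 163 163 164 163 163 164 163 165 164 164 165
  164]
 [162 161 161 162 161 162 162 162 162 162 164 162 163 164 163 164 164 166
  165]
 [160 161 161 162 161 161 162 162 162 163 162 163 163 163 163 163 164 164
  164]
 [161 160 160 160 161 161 160 161 161 163 161 163 163 163 163 163 163 164
  164]
 [161 161 161 160 161 161 162 161 162 162 161 162 161 162 162 162 162 163
  163]
 [160 160 161 161 161 160 160 160 160 160 161 162 161 162 162 162 162 162
  162]
 [160 161 161 160 161 159 155 152 151 150 154 158 160 161 161 162 162 162
  162]
 [160 160 161 160 160 152 144 139 136 133 138 144 153 160 163 162 162 162
  162]
 [162 162 162 161 157 147 138 140 140 136 133 132 143 157 163 163 163 162
  162]
 [163 164 163 164 159 152 150 155 157 156 149 140 143 156 163 164 164 164
  163]
 [163 164 165 163 162 160 160 162 160 161 161 156 154 160 163 162 163 163
  163]
 [163 163 164 163 164 163 163 161 157 158 162 163 162 162 163 163 162 163
  163]
 [164 163 163 164 164 163 164 162 160 162 163 165 166 164 164 164 164 163
  165]
 [164 164 164 164 163 163 163 163 164 164 163 165 165 163 165 165 163 164
  164]
 [164 164 164 165 164 164 164 165 164 165 164 165 164 164 165 165 165 164
  164]
 [164 164 164 164 165 166 164 164 165 164 165 164 164 165 165 165 164 164
  165]]
```

Call:
apply_moves(claw=[0.06,0.06,0.06,0.06,0.06,0.06,0.06,0.06,0.06,0.06,0.06], xyz=[[0,0.001,0.02],[0,0,0.02],[0,0,0.02],[0,0,0.02],[0,0,0.02],[0,0,0.015],[0,0,0.015],[0,0,0.015],[0,0,0.01],[0,0,0],[0,0,0]], twist=[[0,0,0],[0,0,0],[0,0,0],[0,0,0],[0,0,0],[0,0,0],[0,0,0],[0,0,0],[0,0,0],[0,0,0],[0,0,0]])

```text
clock: 12.3
position: [0.441, -0.3231, 0.0866]
tool_rot: [3.141, -0.0, 1.441]
force: [0.8, 0.3, 0.6]
grip_width: 0.06
finger_force: 0.0
```

Call:
apply_moves(claw=[0,0,0,0,0,0,0], xyz=[[0,0,0],[0,0,0],[0,0,0],[0,0,0],[0,0,0],[0,0,0],[0,0,0]], twist=[[0,0,0],[0,0,0],[0,0,0],[0,0,0],[0,0,0],[0,0,0],[0,0,0]], force=70)

```text
clock: 13.0
position: [0.4411, -0.3232, 0.0867]
tool_rot: [3.141, 0.0, 1.441]
force: [-1.0, -0.1, 6.3]
grip_width: 0.0144
finger_force: 68.0
```

Call:
apply_moves(claw=[0,0,0,0,0,0,0,0,0,0], xyz=[[0,0,-0.01],[0,0,-0.015],[0,0,-0.015],[0,0,-0.015],[0,0,-0.02],[0,0,-0.02],[0,0,-0.02],[0,0,-0.02],[0,0,-0.01],[0,0,0]], twist=[[0,0,0],[0,0,0],[0,0,0],[0,0,0],[0,0,0],[0,0,0],[0,0,0],[0,0,0],[0,0,0],[0,0,0]])

```text
clock: 14.0
position: [0.4413, -0.3233, 0.2326]
tool_rot: [3.14, 0.001, 1.441]
force: [0.8, 0.5, -1.0]
grip_width: 0.0143
finger_force: 68.2
```

Call:
apply_moves(claw=[0,0,0,0,0,0,0,0,0,0,0,0,0,0,0,0,0], xyz=[[0.013,0.0025,0],[0.026,0.005,0],[0.026,0.005,0],[0.026,0.005,0],[0.026,0.005,0],[0.026,0.005,0],[0.026,0.005,0],[0.026,0.005,0],[0.026,0.005,0],[0.026,0.005,0],[0.026,0.005,0],[0.026,0.005,0],[0.026,0.005,0],[0.026,0.005,0],[0.013,0.0025,0],[0,0,0],[0,0,0]], twist=[[0,0,0],[0,0,0],[0,0,0],[0,0,0],[0,0,0],[0,0,0],[0,0,0],[0,0,0],[0,0,0],[0,0,0],[0,0,0],[0,0,0],[0,0,0],[0,0,0],[0,0,0],[0,0,0],[0,0,0]])

```text
clock: 15.7
position: [0.557, 0.0283, 0.2307]
tool_rot: [-3.141, 0.001, 1.441]
force: [-0.3, 0.0, -0.4]
grip_width: 0.0142
finger_force: 68.2
```

Call:
apply_moves(claw=[0,0,0,0,0,0,0,0], xyz=[[0,0,0.012],[0,0,0.012],[0,0,0.012],[0,0,0.012],[0,0,0.012],[0,0,0.012],[0,0,0],[0,0,0]], twist=[[0,0,0],[0,0,0],[0,0,0],[0,0,0],[0,0,0],[0,0,0],[0,0,0],[0,0,0]])

```text
clock: 16.5
position: [0.5575, 0.0289, 0.1592]
tool_rot: [-3.141, -0.0, 1.441]
force: [0.8, 0.7, -0.7]
grip_width: 0.0146
finger_force: 68.2
```

Run:
```python
from h import *
np.set_printoptions(precision=4,suppress=True)
print(bot.observe()['position'])
out=[]
for n in('top','side'):
  f=frame(n,n+'3.png');u,v=np.array(proj(f,[.5573,.0288,.075])).astype(int)
  print(n,u-30,v-40,proj(f,[.5573,.0288,.07]),proj(f,[.5573,.0288,.081]),proj(f,[.5573,.0288,.141]))
  out.append(cv2.resize(f['img'][v-40:v+25,u-30:u+30],None,fx=6,fy=6,interpolation=2))
cv2.imwrite('pics/c3.png',np.hstack(out)[:,:,::-1])
for n in('top','side'):print(n,[(np.round(d['position'],4),round(d['score'],2)) for d in bot.find_in(n,'stylus_tip')[:2]])
```

```text
[0.5575 0.0289 0.1592]
top 225 162 (np.float64(255.04883209183578), np.float64(202.4228359428014)) (np.float64(254.95376757337195), np.float64(201.65662511003356)) (np.float64(254.3891239717058), np.float64(197.1056522419144))
side 238 163 (np.float64(268.3609376491869), np.float64(204.82159352629967)) (np.float64(268.5568742765878), np.float64(201.27367289274636)) (np.float64(269.68311722059093), np.float64(180.8802394013835))
top []
side [(array([0.5592, 0.0347, 0.1586]), 0.57)]
```

View pics/c3.png

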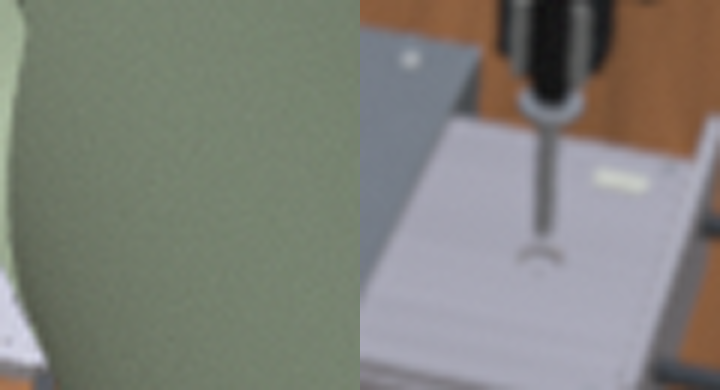

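The right crop shows the tip at (543,235) just above the hole (centred about (541,262)). The x alignment is good and the hole lies slightly nearer the camera, so I shift +1.5 mm in y and insert.

Call:
apply_moves(claw=[0,0,0,0,0,0,0], xyz=[[0.0015,0,0],[0,0,0.005],[0,0,0.005],[0,0,0.005],[0,0,0.005],[0,0,0],[0,0,0]], twist=[[0,0,0],[0,0,0],[0,0,0],[0,0,0],[0,0,0],[0,0,0],[0,0,0]])

```text
clock: 17.4
position: [0.5576, 0.0303, 0.1391]
tool_rot: [-3.141, -0.0, 1.441]
force: [0.2, -0.2, -1.8]
grip_width: 0.0142
finger_force: 68.2
```

Call:
apply_moves(claw=[0,0,0,0,0], xyz=[[0,0,0.003],[0,0,0.003],[0,0,0.002],[0,0,0],[0,0,0]], twist=[[0,0,0],[0,0,0],[0,0,0],[0,0,0],[0,0,0]])

```text
clock: 17.9
position: [0.5578, 0.0304, 0.1314]
tool_rot: [3.141, -0.0, 1.441]
force: [0.7, -0.4, 2.8]
grip_width: 0.0144
finger_force: 68.6
```

Call:
apply_moves(claw=[0,0,0,0], xyz=[[0,0,0.0015],[0,0,0.001],[0,0,0],[0,0,0]], twist=[[0,0,0],[0,0,0],[0,0,0],[0,0,0]])

```text
clock: 18.3
position: [0.5581, 0.0304, 0.1294]
tool_rot: [3.141, -0.0, 1.441]
force: [-1.8, -0.2, 13.0]
grip_width: 0.0144
finger_force: 70.0
```

Force rose to 13 N at the expected bottom depth. One look before I hand it in.

Run:
```python
from h import *
f=frame('side','side4.png');s=bot.observe();print(s['position'],s['force'],s['finger_force'])
cv2.imwrite('pics/c4.png',cv2.resize(f['img'][150:235,220:310],None,fx=6,fy=6,interpolation=2)[:,:,::-1])
```

```text
[0.55806252 0.03037582 0.12940659] [-0.30251857  0.08145184 12.15829047] 69.9688196182251
```

View pics/c4.png

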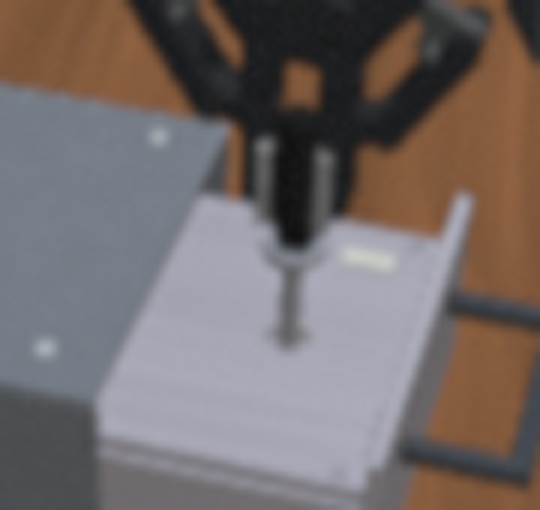

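The picture shows the rod inside the hole at about (288,340), upright, with the tray fully out. Handing in.

```bash
python3 -c "
from workcell import bot
print(bot.job_done())"
```

```text
the job is handed in; nothing more can be done
None
```

The job is handed in with no verdict returned: the tray was pulled to its stop, and the gripped stylus is upright in the hole, pressing at about 12 N (4 N holds the button fully down) at the expected bottom depth.

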